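# Pull the spring tester out to the right colour mark

### The arm

A 6-joint arm with a two-finger parallel gripper is mounted at the origin on the work surface. World frame = base frame: x ahead of the robot, y to its left, z up, the work surface at z = 0. Lengths are in m, angles in rad, forces in N, time in s.
With the tool pointing down it reaches from about 0.25 to 0.725 m from the base axis. Payload 4 kg.
Tool frame: the origin (TCP) lies midway between the tips of the shut fingers; the grasp point (between the pads) lies 19 mm behind it; z points along the fingers, y is the line along which they close (so a half turn about z gives the same grasp; the last joint's range is limited). The gripper opens to 85 mm and grips with 20 to 120 N. Pads are 22 mm wide; open, the fingers measure 114 mm over their backs; the gripper's body (76 mm by 85 mm) begins 54 mm behind the grasp point. The pads swing forward as they close: fully open they stand 13 mm farther back than shut.
Start: joints at [-1.15, 0.241, 0.005, 1.335, 0, 1.571], TCP at [0.204, -0.456, 0.231] pointing down, gripper open.
Joint ranges: [-2.72, 2.72], [-1.05, 1.87], [-1.09, 1.28], [-1.99, 2.15], [-1.42, 1.44], [-3.14, 3.14]. Speed limits (rad/s): [2.79, 2.79, 3.14, 3.14, 3.14, 3.14].

### API

Orientations are given as a unit quaternion [w, x, y, z].
In Python, from workcell import bot gives the robot as it stands.
- The arm moves only by the tool step_arm, never from a script. Its argument "steps" is a list that holds one entry, the list of rows, each a list of 4 numbers: the shift along the tool's x, y, z in units of 8 cm (1.0 is 8 cm), then the turn about the tool's z in units of 0.5 rad (1.0 is 0.5 rad). In form: [[[x, y, z, turn], ...]]. A call has 1 to 12 rows; each row is the pose to reach, as a shift and turn from the pose commanded when the call began, along the tool's axes at that moment; what a row does not reach only later rows make up. A row lasts 1/10 s, in which the tool goes at most 50 mm and 8.59 degrees, less where a joint would pass 70% of its speed; a pose out of reach is approached as far as the arm can. A call with a number of a shift or a turn outside -1 to 1 is refused whole. A call with a gripper value outside its range is refused whole. "grip" is the closure, from -1 (fully open) to 1 (shut), set as the call begins (left out, the last holds). The fingers move at their own pace and stop on an object; "force" is the grip in N (left out, the last holds). Time passes only in rows, so rows that repeat a pose let the fingers close. It gives the time, the measured TCP pose, the force, the opening and the grip force at its end, in the units of the state.
- bot.observe(): the state, without advancing time (a new reading comes with each control period).
- bot.snapshot(name): name is "scene" or "top"; returns a dict with "image" (480x640x3 uint8, red, green, blue), "fx", "fy", "cx", "cy" (pixels), "rvec" (rotation vector, rad) and "tvec" (3), from world to camera coordinates, as OpenCV has them. Camera axes: x right, y down, z forward; pixel columns grow to the right and rows downward; lengths in m; the calibration is good to about 2 mm. A picture is of the moment at which its call begins. There is no depth.
- bot.finish_job(): hands the job in; it is judged then, once.
Trained networks look in a picture, given as the dict that the camera call returned (one of the last four; its "shot" number tells which), for a name from the list of things; names that differ only in an ending like _2 or _b are one class to them, and where a whole thing is asked for, a point or a joint stands for the part that bears it (a point fixed in the world has none). Each returns a list of dicts, best first, with "p" (0 to 1); they miss things now and then, are a little off and sometimes report something else, mostly with a low value. They report only what shows in the picture. A call takes as long as a camera call.
- bot.boxes_of(target, picture): "location" ([x, y, z] in m, in the coordinates of the camera as it stood for that picture, good to about 4 mm: the middle of the surface that is visible of it).
- bot.tip_of(target, picture): "location" ([x, y, z] in m, in the coordinates of the camera as it stood for that picture, good to about 4 mm: a listed point, or the origin of a listed thing).
The state is a dict: "clock": time; "qpos": joint angles; "qd": joint speeds; "effort": joint torques, N m; "ee_pos": TCP position; "eef_rot": TCP orientation; "force": force on the tool from outside, world axes, zero at the start; "torque": the same for the moment, N m; "gripper_width": finger opening in m; "finger_force": force on a finger pad.
Only numpy, scipy, OpenCV 4.12 (cv2) and the standard library are available. Lean on these libraries where they do the work, as an engineer would, in place of code of your own. Each camera call takes 0.05 s, during which the arm holds its last target. There are 200 camera calls.

### The job

A spring cartridge, blue or orange, is seated in the round pocket at the back of the spring tester. Pull out the tester's spring-return slide, the part with the black handle, until the pointer on its side stands in line with the marker tab of the same colour as the seated cartridge, without pulling it well beyond that tab, and keep it there: finish while the gripper is still holding it with the pointer at the tab, so that the reading can be taken. Leave the cartridges and the other things on the bench where they are.

Things in the scene. Friction and masses are not known exactly. Their poses are not given: they have to be found in the camera images.
- tester: spring tester fixed to the bench: grey base plate 310 x 200 x 20 mm; green spring housing 130 mm wide, 50 mm high above the bench, its face 60 mm beyond the handle's bar when the slide is home. Origin on the bench under about the middle of the base; the slide pulls out along its -x axis (towards the robot), level; y to the left seen from the robot, z up
- grip (a point): centre of the grip bar of the pull handle, 82 mm above the bench; it travels with the slide
- slide: spring-return slide with a black bridge handle: a level bar 14 mm thick (x, along the pull), 90 mm long (y), 18 mm high, top 91 mm above the bench, on two end posts over a block 50 mm long (x), top at 48 mm. Origin on the bench plane under the bar's centre, 40 mm towards tester -x from the tester's origin when home. Travel 65 mm; the spring pulls it home with 3.6 N, rising 0.9 N per 10 mm
- pointer (a point): tip of the thin black pointer that sticks out from the slide's right side (tester -y), 88 mm from the centre line and 36 mm above the bench; it has the same x along the tester as the handle's bar and points at the row of marker tabs. It is at a tab when it has the same tester x as the tab's centre
- mark_blue: blue plastic marker tab fixed on the tester's white scale, a block 10 mm (x, along the pull) by 30 mm (y) by 16 mm high; origin at the centre of its underside, axes parallel to the tester's. The two tabs differ in how far out they stand, 18 to 36 mm apart centre to centre, and either colour can be the nearer one
- mark_orange: orange plastic marker tab fixed on the tester's white scale, a block 10 mm (x, along the pull) by 30 mm (y) by 16 mm high; origin at the centre of its underside, axes parallel to the tester's. The two tabs differ in how far out they stand, 18 to 36 mm apart centre to centre, and either colour can be the nearer one
- tester_pocket (a point): centre of the floor of the tester's round aluminium pocket, 20 mm above the bench, 165 mm behind the handle's home place; pocket 37 mm wide inside, walls 20 mm high. The cartridge standing here is the seated one
- rack_pocket (a point): centre of the floor of the spare's round pocket in a square white holder (90 x 90 mm, 40 mm high) fixed on the bench to the left, 20 mm above the bench
- cartridge_blue: loose upright blue plastic spring cartridge, a cylinder 34 mm in diameter and 52 mm high with a small steel stud on top (58 mm in all); origin at the centre of its underside. It stands either in the tester's pocket or in the white holder (the other colour is in the other place); leave it there
- cartridge_orange: loose upright orange plastic spring cartridge, a cylinder 34 mm in diameter and 52 mm high with a small steel stud on top (58 mm in all); origin at the centre of its underside. It stands either in the tester's pocket or in the white holder (the other colour is in the other place); leave it there
- meter: loose red hand multimeter lying on the bench, 150 x 80 x 39 mm; origin at the centre of its underside; leave it alone
- screwdriver: loose screwdriver with an orange handle lying on the bench; leave it alone
- reel: loose steel-coloured solder reel, 60 mm in diameter and 46 mm high, standing flat; origin at the centre of its underside; leave it alone

How it is judged:
By the outcome, as a careful person would: the job done as asked, in the order asked, and still so for the second after the job is handed in, while the arm keeps its last pose, push and grip.
It also fails if it takes over 32 s, if anything falls off the work surface, if the arm or the gripper's body presses on something with over 40 N, if the wrist force passes 120 N, or if a joint passes its speed limit or range.

## Working session

There is one attempt and no reset: what is moved stays moved. The work goes in short steps, Python scripts to look and compute and a tool call to move; the robot and the scene stay as the last step left them, time stands still between calls to the robot, and variables do not carry over. Pictures are saved under pics/ and viewed, at most 10 in all, crops included, and the job is handed in when it is done.

Besides the shell and the picture viewer there is one more tool, called after "Emit:" as a command line: name --argument value ..., lists and objects as JSON in quotes. step_arm: Moves the arm, as the interface text tells. Shifts and turns lie within -1 to 1; 1 stands for 8 cm of shift or 0.5 rad of turn. Its arguments: {"type":"object","properties":{"steps":{"type":"array","items":{"type":"array","items":{"type":"array","items":{"type":"number","minimum":-1,"maximum":1}}}},"grip":{"type":"number"},"force":{"type":"number"}},"required":["steps"]}

```bash
mkdir -p pics; cat > h.py <<'E'
import numpy as np, cv2
from workcell import bot
def cam(s):
    R=cv2.Rodrigues(np.array(s["rvec"],float))[0]; return R,np.array(s["tvec"],float).ravel()
def w(s,p):
    R,t=cam(s); return R.T@(np.array(p)-t)
def ray(s,u,v,z):
    R,t=cam(s); d=R.T@np.array([(u-s["cx"])/s["fx"],(v-s["cy"])/s["fy"],1]); c=-R.T@t
    return c+d*(z-c[2])/d[2]
def proj(s,P):
    R,t=cam(s); q=R@np.array(P)+t; return s["fx"]*q[0]/q[2]+s["cx"],s["fy"]*q[1]/q[2]+s["cy"]
def save(s,n,): cv2.imwrite(f"pics/{n}.png",s["image"][:,:,::-1])
E
python3 - <<'E'
from h import *
np.set_printoptions(precision=4,suppress=True)
for n in("scene","top"):
    s=bot.snapshot(n); save(s,n+"0")
    for k in["tester","grip","slide","pointer","mark_blue","mark_orange","tester_pocket","rack_pocket","cartridge_blue","cartridge_orange"]:
        r=bot.tip_of(k,s)[:2]; print(n,k,[(round(x["p"],2),w(s,x["location"])) for x in r])
o=bot.observe(); print(o["clock"],o["ee_pos"],o["eef_rot"])
E
```

```text
scene tester [(0.88, array([ 0.6338, -0.0012,  0.0051]))]
scene grip [(0.8, array([0.5916, 0.0097, 0.0818])), (0.35, array([ 0.3097,  0.3541, -0.0009]))]
scene slide [(0.8, array([0.5939, 0.009 , 0.0018]))]
scene pointer [(0.76, array([ 0.5732, -0.0767,  0.039 ])), (0.75, array([ 0.4039, -0.3128,  0.0031]))]
scene mark_blue [(0.45, array([ 0.5222, -0.0824,  0.0265]))]
scene mark_orange [(0.5, array([ 0.5448, -0.0853,  0.027 ]))]
scene tester_pocket [(0.8, array([ 0.7529, -0.0348,  0.0205]))]
scene rack_pocket [(0.58, array([0.6343, 0.4614, 0.0211])), (0.44, array([0.6319, 0.0009, 0.0049]))]
scene cartridge_blue [(0.64, array([ 0.7533, -0.035 ,  0.0239]))]
scene cartridge_orange [(0.75, array([0.6302, 0.4612, 0.0244])), (0.45, array([0.5916, 0.0122, 0.0835]))]
top tester [(0.82, array([ 0.6333, -0.0046,  0.0017]))]
top grip [(0.71, array([0.5917, 0.0064, 0.0801])), (0.42, array([ 0.7549, -0.0376,  0.0205]))]
top slide [(0.63, array([ 0.5928,  0.0094, -0.0008]))]
top pointer [(0.57, array([ 0.5706, -0.0783,  0.0345]))]
top mark_blue [(0.63, array([ 0.5255, -0.0834,  0.0227]))]
top mark_orange [(0.39, array([ 0.5412, -0.087 ,  0.0232]))]
top tester_pocket [(0.57, array([ 0.7532, -0.0351,  0.021 ]))]
top rack_pocket [(0.95, array([0.6292, 0.4593, 0.0177]))]
top cartridge_blue [(0.47, array([ 0.7547, -0.0391,  0.0219]))]
top cartridge_orange [(0.4, array([ 0.5423, -0.0855,  0.0248]))]
1.1 [ 0.2042 -0.4564  0.2313] [ 0.      0.9779  0.2089 -0.    ]
```

View pics/scene0.png

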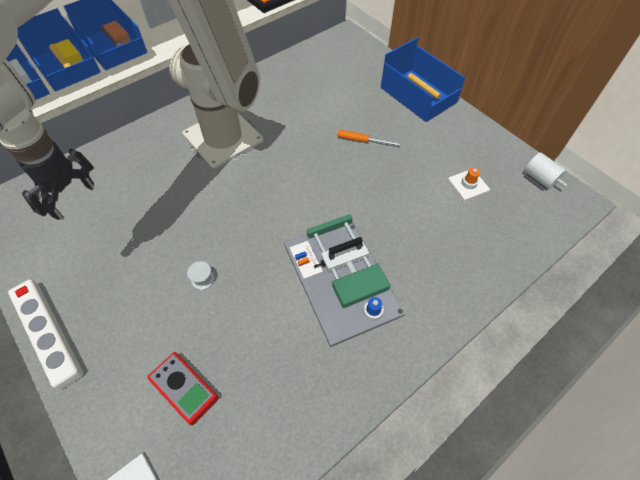

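View pics/top0.png

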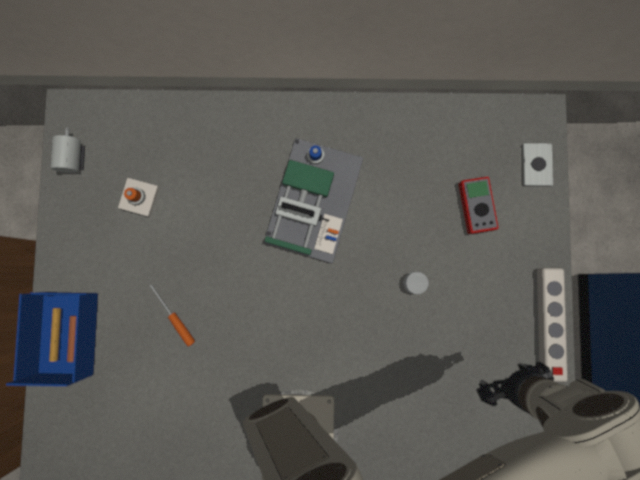

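The blue cartridge is seated (scene 374,306), and the orange one is in the holder. The blue tab (scene 300,256; top 331,238) is the farther-out one. Next I'll measure yaw and tab distance from the pixels.

```bash
python3 - <<'E'
from h import *
np.set_printoptions(precision=4,suppress=True)
for n,b in(("scene",(280,210,410,345)),("top",(255,135,365,270))):
    s=bot.snapshot(n); im=s["image"]; x0,y0,x1,y1=b
    c=im[y0:y1,x0:x1]; hsv=cv2.cvtColor(c,cv2.COLOR_RGB2HSV)
    for nm,lo,hi in(("blue",(105,120,50),(130,255,255)),("orange",(5,140,90),(20,255,255))):
        m=cv2.inRange(hsv,lo,hi); k,l,st,ce=cv2.connectedComponentsWithStats(m)
        for i in range(1,k):
            if st[i,4]>8:
                u,v=ce[i]+[x0,y0]; print(n,nm,st[i,4],u,v,ray(s,u,v,.032))
    cs=[cv2.resize(c,None,fx=4.3,fy=4.3,interpolation=cv2.INTER_CUBIC)]
    cv2.imwrite(f"pics/{n}1.png",cs[0][:,:,::-1])
    for k in["grip","pointer","mark_blue","mark_orange","tester_pocket","slide","tester"]:
        r=bot.tip_of(k,s)[:1]; print(k,[w(s,x["location"]) for x in r])
E
```

```text
scene blue 50 300.28 255.12 [ 0.5204 -0.0793  0.032 ]
scene blue 189 373.8148148148148 306.1798941798942 [ 0.7471 -0.0265  0.032 ]
scene orange 50 303.06 261.32 [ 0.5396 -0.0849  0.032 ]
grip [array([0.5906, 0.0131, 0.0831])]
pointer [array([ 0.5736, -0.0757,  0.0344])]
mark_blue [array([ 0.5241, -0.0789,  0.0294])]
mark_orange [array([ 0.5448, -0.0843,  0.0275])]
tester_pocket [array([ 0.7549, -0.0356,  0.0209])]
slide [array([0.5907, 0.0075, 0.0022])]
tester [array([ 0.6333, -0.0005,  0.0047])]
top blue 95 314.9684210526316 152.65263157894736 [ 0.7585 -0.0367  0.032 ]
top blue 20 330.35 237.85 [ 0.5218 -0.0826  0.032 ]
top orange 24 332.4166666666667 230.875 [ 0.541 -0.088  0.032]
grip [array([0.5954, 0.0071, 0.0784])]
pointer [array([ 0.5746, -0.0776,  0.037 ])]
mark_blue [array([ 0.5233, -0.0809,  0.0244])]
mark_orange [array([ 0.5422, -0.0867,  0.0261])]
tester_pocket [array([ 0.753 , -0.0337,  0.0215])]
slide [array([ 0.5927,  0.0087, -0.0036])]
tester [array([ 0.6311, -0.0059,  0.0026])]
```

View pics/scene1.png

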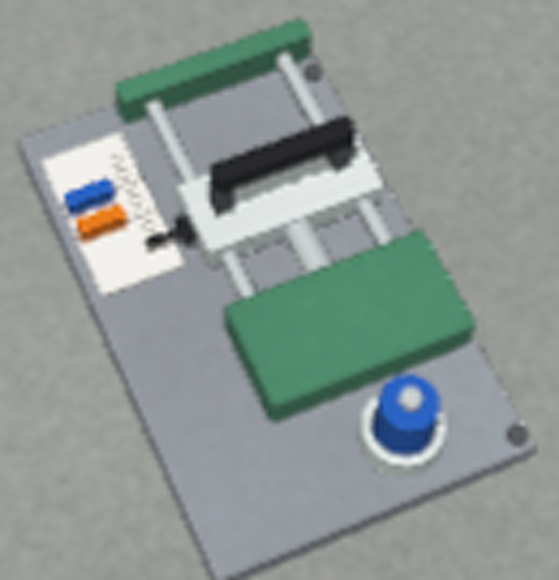

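View pics/top1.png

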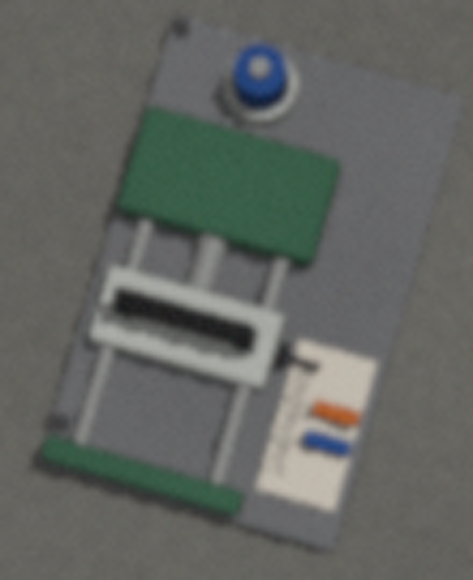

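Blue seated; the blue tab is roughly 45 mm out from the pointer. Tester yaw is about -15.3°. Approaching.

Emit:
step_arm --steps '[[[0.3,-0.15,0,-0.28],[0.7,-0.35,0,-0.56],[1,-0.5,0,-0.84],[1,-0.5,0,-1]]]' --grip -0.3

```text
clock: 2.3
ee_pos: [0.2624, -0.385, 0.2314]
eef_rot: [-0.0, 0.894, 0.448, 0.0]
force: [0.3, -0.3, -0.6]
gripper_width: 0.0555
finger_force: 0.0
```

Emit:
step_arm --steps '[[[0.4,0,0,-0.28],[0.8,0,0,-0.56],[1,0,0,-0.76],[1,0,0,-0.76]]]'

```text
clock: 2.7
ee_pos: [0.3103, -0.3221, 0.2314]
eef_rot: [0.0, 0.795, 0.607, 0.0]
force: [-0.7, 0.2, -0.4]
gripper_width: 0.0554
finger_force: 0.0
```

```bash
cat > g.py <<'E'
from h import *
import sys
from scipy.spatial.transform import Rotation as Ro
o=bot.observe(); q=o["eef_rot"]; R=Ro.from_quat([q[1],q[2],q[3],q[0]]).as_matrix()
t=np.array([float(a) for a in sys.argv[1:4]])
print(o["clock"],np.round(o["ee_pos"],4),"y yaw",np.degrees(np.arctan2(R[1,1],R[0,1])),"units",np.round(R.T@(t-o["ee_pos"])/.08,3),"w",o["gripper_width"],np.round(o["force"],1),o["finger_force"])
E
python3 g.py .5925 .0085 .15
```

```text
2.7 [ 0.3103 -0.3221  0.2314] y yaw -15.257801185595302 units [4.915 2.316 1.02 ] w 0.05540984430946824 [-0.7  0.2 -0.4] 0.0
```

Emit:
step_arm --steps '[[[0.5,0.24,0,0],[1,0.48,0,0]]]'

```text
clock: 2.9
ee_pos: [0.3677, -0.2573, 0.2315]
eef_rot: [0.0, 0.798, 0.603, -0.0]
force: [0.5, -0.1, -0.1]
gripper_width: 0.0558
finger_force: 0.0
```

Emit:
step_arm --steps '[[[0.5,0.24,0,0],[1,0.48,0,0]]]'

```text
clock: 3.1
ee_pos: [0.4268, -0.1895, 0.2315]
eef_rot: [0.0, 0.797, 0.604, -0.0]
force: [0.3, -0.4, 0.6]
gripper_width: 0.0557
finger_force: 0.0
```

Emit:
step_arm --steps '[[[0.5,0.24,0,0],[1,0.48,0,0]]]'

```text
clock: 3.3
ee_pos: [0.4854, -0.1224, 0.2314]
eef_rot: [0.0, 0.797, 0.604, -0.0]
force: [1.3, -2.1, 0.1]
gripper_width: 0.0556
finger_force: 0.0
```

Emit:
step_arm --steps '[[[0.5,0.22,0,0],[1,0.44,0.3,0]]]'

```text
clock: 3.5
ee_pos: [0.5432, -0.0549, 0.2103]
eef_rot: [0.003, 0.797, 0.604, 0.003]
force: [1.4, 0.4, -0.3]
gripper_width: 0.0555
finger_force: 0.0
```

Emit:
step_arm --steps '[[[0.45,0.2,0.3,0],[0.8,0.38,0.6,0],[0.9,0.43,0.7,0],[0.9,0.43,0.7,0],[0.9,0.43,0.7,0]]]'

```text
clock: 4.0
ee_pos: [0.5918, 0.0038, 0.1517]
eef_rot: [0.0, 0.796, 0.605, -0.0]
force: [-0.3, -0.4, -0.4]
gripper_width: 0.0557
finger_force: 0.0
```

```bash
python3 g.py .5925 .0085 .063; python3 - <<'E'
from h import *
for n,b in(("scene",(280,200,410,320)),("top",(240,130,370,270))):
    s=bot.snapshot(n);x0,y0,x1,y1=b
    cv2.imwrite(f"pics/{n}2.png",cv2.resize(s["image"][y0:y1,x0:x1],None,fx=4,fy=4,interpolation=cv2.INTER_CUBIC)[:,:,::-1])
E
```

```text
4.0 [0.5918 0.0038 0.1517] y yaw -15.564498451542958 units [ 0.059 -0.007  1.109] w 0.055711321495410526 [-0.3 -0.4 -0.4] 0.0
```

View pics/scene2.png

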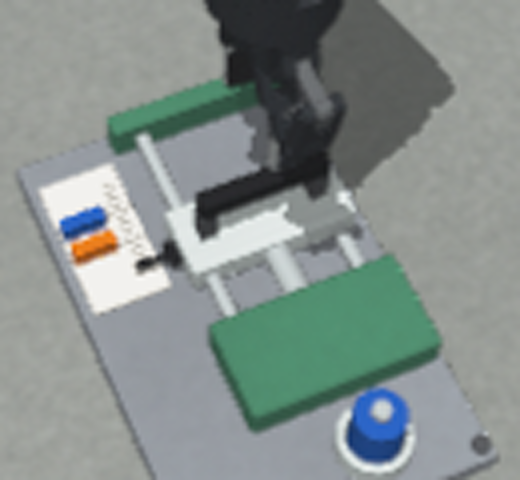

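The gripper is above the bar, which shows at about (262,185) in the crop. Descending, then closing.

Emit:
step_arm --steps '[[[0.03,0,0.3,0],[0.06,0,0.6,0],[0.06,0,0.9,0],[0.06,0,1,0],[0.06,0,1,0]]]'

```text
clock: 4.6
ee_pos: [0.5924, 0.0087, 0.0712]
eef_rot: [-0.0, 0.796, 0.605, -0.001]
force: [0.1, -0.7, -0.2]
gripper_width: 0.0552
finger_force: 0.0
```

Emit:
step_arm --steps '[[[0,0,0.1,0],[0,0,0.1,0],[0,0,0.1,0]]]'

```text
clock: 4.9
ee_pos: [0.5938, 0.0095, 0.0641]
eef_rot: [0.0, 0.796, 0.605, 0.001]
force: [0.9, -1.0, -0.2]
gripper_width: 0.0556
finger_force: 0.0
```

Emit:
step_arm --steps '[[[0,0,0,0],[0,0,0,0],[0,0,0,0],[0,0,0,0],[0,0,0,0],[0,0,0,0],[0,0,0,0],[0,0,0,0]]]' --grip 1 --force 60

```text
clock: 5.7
ee_pos: [0.5943, 0.0095, 0.0638]
eef_rot: [0.001, 0.796, 0.605, 0.001]
force: [4.6, -1.4, 1.8]
gripper_width: 0.0131
finger_force: 61.0
```

```bash
python3 g.py .5925 .0085 .063; python3 - <<'E'
from h import *
for n in("scene","top"):
    s=bot.snapshot(n)
    for k in["grip","pointer","mark_blue"]:
        print(n,k,[np.round(w(s,x["location"]),4) for x in bot.tip_of(k,s)[:1]])
E
```

```text
5.7 [0.5943 0.0095 0.0638] y yaw -15.474642467818747 units [-0.018 -0.018  0.01 ] w 0.013051365622338095 [ 4.6 -1.4  1.8] 60.96349775791168
scene grip [array([0.5905, 0.0085, 0.0815])]
scene pointer [array([ 0.5719, -0.0773,  0.0348])]
scene mark_blue [array([ 0.5217, -0.0788,  0.0277])]
top grip [array([0.5933, 0.0086, 0.0808])]
top pointer [array([ 0.5697, -0.0784,  0.0396])]
top mark_blue [array([ 0.5231, -0.083 ,  0.0237])]
```

Gripped at 13 mm opening. Pulling most of the way, then measuring.

Emit:
step_arm --steps '[[[0,-0.05,0,0],[0,-0.12,0,0],[0,-0.2,0,0],[0,-0.28,0,0],[0,-0.36,0,0],[0,-0.42,0,0],[0,-0.45,0,0],[0,-0.45,0,0],[0,-0.45,0,0]]]'

```text
clock: 7.0
ee_pos: [0.5595, 0.0191, 0.0638]
eef_rot: [0.001, 0.796, 0.605, 0.001]
force: [6.6, -2.1, 3.0]
gripper_width: 0.0134
finger_force: 61.2
```

```bash
python3 g.py .5925 .0085 .063; cat > m.py <<'E'
from h import *
import sys
a=np.radians(15.4); d=np.array([-np.cos(a),np.sin(a),0]); A={}
for i in range(3):
  for n in("scene","top"):
    s=bot.snapshot(n)
    for k in["pointer","mark_blue","mark_orange"]:
        r=bot.tip_of(k,s)
        for x in r[:1]:
            if x["p"]>.3: A.setdefault((n,k),[]).append(w(s,x["location"]))
    if i==0:
        x0,y0,x1,y1=(285,225,345,270) if n=="scene" else (300,205,360,265)
        c=s["image"][y0:y1,x0:x1]
        cv2.imwrite(f"pics/{n}{sys.argv[1]}.png",cv2.resize(c,None,fx=9,fy=9,interpolation=cv2.INTER_CUBIC)[:,:,::-1])
for k,v in A.items(): m=np.mean(v,0); print(k,np.round(m,4),"along",np.round(m@d*1000,1),np.round(np.array(v)@d*1000,1))
E
python3 m.py 3
```

```text
7.0 [0.5595 0.0191 0.0638] y yaw -15.472497251847779 units [-0.018  0.433  0.011] w 0.013391467392456667 [ 6.6 -2.1  3. ] 61.18937373161316
('scene', 'pointer') [ 0.5372 -0.0683  0.0351] along -536.1 [-538.6 -534.2 -535.5]
('scene', 'mark_blue') [ 0.5217 -0.0818  0.027 ] along -524.7 [-523.8 -525.9 -524.4]
('scene', 'mark_orange') [ 0.5462 -0.0857  0.0281] along -549.3 [-547.7 -550.1 -550.1]
('top', 'pointer') [ 0.537  -0.0694  0.0368] along -536.2 [-535.6 -536.  -537. ]
('top', 'mark_blue') [ 0.5249 -0.0825  0.0243] along -527.9 [-526.5 -530.2 -527.1]
('top', 'mark_orange') [ 0.5399 -0.086   0.0247] along -543.4 [-544.9 -543.1 -542.2]
```

View pics/scene3.png

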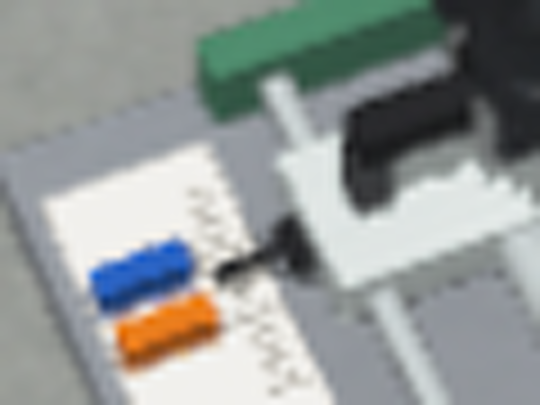

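The pointer tip is at crop (220,275) and the blue tab's centre at (143,275); the pointer is still short of blue. Cross-checking with pixels.

```bash
python3 - <<'E'
from h import *
from scipy.optimize import least_squares
a=np.radians(15.4); d=np.array([-np.cos(a),np.sin(a),0]);l=np.array([np.sin(a),np.cos(a),0])
S={n:bot.snapshot(n) for n in("scene","top")}
B={"scene":(285,225,320,275),"top":(315,215,350,250)}
def sil(s,c):
    P=[proj(s,c+d*i*.005+l*j*.015+[0,0,k]) for i in(-1,1) for j in(-1,1) for k in(0,.016)]
    h=cv2.convexHull(np.float32(P)); m=cv2.moments(h); return np.array([m["m10"],m["m01"]])/m["m00"]
for nm in("blue","orange"):
  for n,s in S.items():
    x0,y0,x1,y1=B[n]; c=s["image"][y0:y1,x0:x1].astype(float)
    # weighted coverage centroid
    wt=(c[...,2]-c[...,0]) if nm=="blue" else (c[...,0]-c[...,2]); wt=np.clip(wt-35,0,None)
    if nm=="orange": wt[c[...,0]<120]=0
    v,u=np.mgrid[y0:y1,x0:x1]; m=np.array([(u*wt).sum(),(v*wt).sum()])/wt.sum()
    f=lambda p:sil(s,np.array([p[0],p[1],.021]))-m
    r=least_squares(f,[.53,-.08]).x; print(nm,n,m,r,"along",1000*(d[:2]@r))
s=S["scene"]
for uv in((309.4,255.6),(309,255.6)):
    p=ray(s,*uv,.036); print("tip",p,1000*(p@d))
for n,s in S.items(): print("tcp-based pointer px",n,proj(s,np.array([.5595,.0191,.036])-l*.088))
p=np.array([.5595,.0191,.036])-l*.088; print(p,1000*(p@d))
E
```

```text
blue scene [300.0853886  254.75792746] [ 0.52816611 -0.08074697] along -530.6453752193436
blue top [330.57178218 237.71534653] [ 0.52237319 -0.08322194] along -525.7176878742074
orange scene [303.02902273 260.97007834] [ 0.53       -0.07999999] along -532.2150524328205
orange top [332.74637363 230.74549451] [ 0.54162318 -0.08891834] along -545.7892270865559
tip [ 0.53832135 -0.06290356  0.036     ] -535.6975602773766
tip [ 0.53766933 -0.06371685  0.036     ] -535.2849267830137
tcp-based pointer px scene (np.float64(308.02457227205065), np.float64(255.62184944469405))
tcp-based pointer px top (np.float64(324.27548670118773), np.float64(232.37677678968686))
[ 0.53613106 -0.0657404   0.036     ] -534.3392568249866
```

View pics/top3.png

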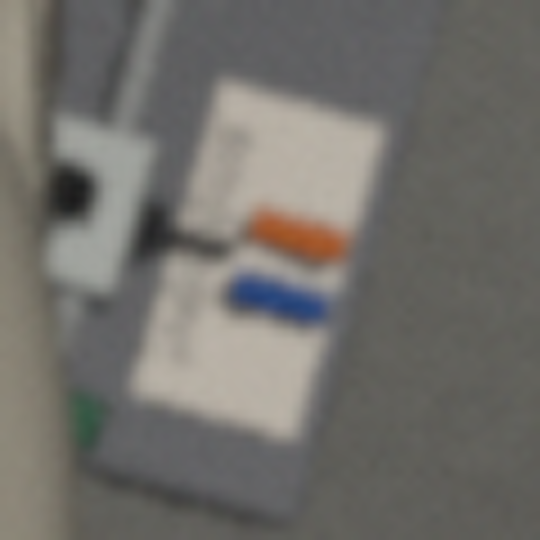

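About 10 mm is left. Pulling 8.8 mm, then re-measuring.

Emit:
step_arm --steps '[[[0,-0.04,0,0],[0,-0.08,0,0],[0,-0.11,0,0],[0,-0.11,0,0],[0,-0.11,0,0],[0,-0.11,0,0]]]'

```text
clock: 8.9
ee_pos: [0.5514, 0.0214, 0.0638]
eef_rot: [0.001, 0.796, 0.605, 0.001]
force: [7.2, -1.6, 2.9]
gripper_width: 0.0129
finger_force: 61.1
```

```bash
python3 g.py .5925 .0085 .063; sed -i 's/range(3)/range(6)/' m.py; python3 m.py 4; python3 - <<'E'
from h import *
from scipy.optimize import least_squares
a=np.radians(15.4); d=np.array([-np.cos(a),np.sin(a),0]);l=np.array([np.sin(a),np.cos(a),0])
S={n:bot.snapshot(n) for n in("scene","top")}
B={"scene":(290,225,314,275),"top":(315,215,350,250)}
def sil(s,c):
    P=[proj(s,c+d*i*.005+l*j*.015+[0,0,k]) for i in(-1,1) for j in(-1,1) for k in(0,.016)]
    h=cv2.convexHull(np.float32(P)); m=cv2.moments(h); return np.array([m["m10"],m["m01"]])/m["m00"]
for n,s in S.items():
  for nm in("blue","orange"):
    x0,y0,x1,y1=B[n]; c=s["image"][y0:y1,x0:x1].astype(float)
    wt=(c[...,2]-c[...,0]) if nm=="blue" else (c[...,0]-c[...,2]); wt=np.clip(wt-35,0,None)
    v,u=np.mgrid[y0:y1,x0:x1]; m=np.array([(u*wt).sum(),(v*wt).sum()])/wt.sum()
    r=least_squares(lambda p:sil(s,np.array([p[0],p[1],.021]))-m,[.53,-.08],diff_step=.01).x; print(nm,n,m,r,"along",1000*(d[:2]@r))
E
```

```text
8.9 [0.5514 0.0214 0.0638] y yaw -15.47614888404404 units [-0.018  0.538  0.012] w 0.012863397075544764 [ 7.2 -1.6  2.9] 61.09833776950836
('scene', 'pointer') [ 0.5299 -0.0658  0.0346] along -528.4 [-528.9 -530.3 -527.7 -528.2 -527.1 -527.8]
('scene', 'mark_blue') [0.5399 0.0091 0.0284] along -518.1 [-522.9 -523.1 -524.4 -524.7 -525.1 -488.3]
('scene', 'mark_orange') [ 0.5465 -0.0859  0.0278] along -549.7 [-549.1 -548.2 -550.5 -549.  -551.9 -549.6]
('top', 'pointer') [ 0.5323 -0.0731  0.0346] along -532.6 [-542.9 -525.9 -531.3 -529.9 -532.9]
('top', 'mark_blue') [ 0.5042 -0.0791  0.0168] along -507.1 [-726.8 -528.  -205.2 -527.3 -528.1 -527.4]
('top', 'mark_orange') [ 0.5407 -0.0883  0.0256] along -544.7 [-547.7 -544.1 -545.1 -544.6 -545.4 -541.4]
blue scene [300.0981405  254.75475207] [ 0.51783279 -0.07803708] along -519.9634386125153
orange scene [303.01776062 260.98043758] [ 0.53743402 -0.08346844] along -540.3032246079609
blue top [330.54534314 237.71568627] [ 0.52237116 -0.08315003] along -525.6966370087338
orange top [332.74074074 230.73853616] [ 0.54164189 -0.08890348] along -545.8033190863916
```

View pics/scene4.png

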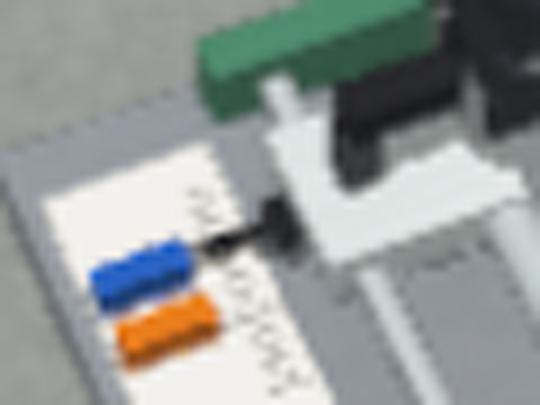

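View pics/top4.png

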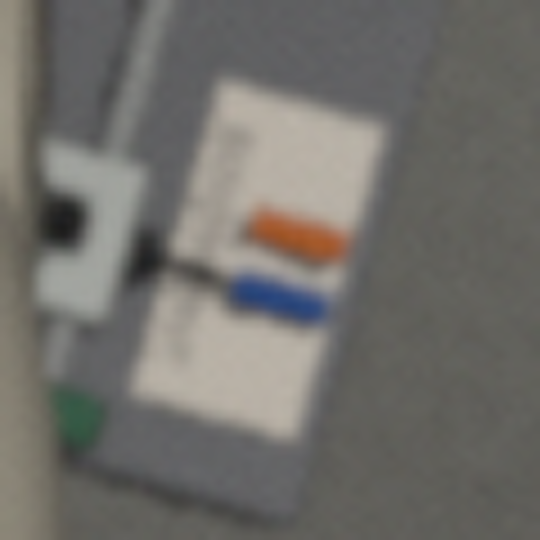

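The pointer now stands at the blue tab but seems 2–3 mm short: in scene, tip (205,248) against the tab end's centre (187,249); in top, tip (228,284) against the end's centre (232,288). I'll pull 2.4 mm more.

Emit:
step_arm --steps '[[[0,-0.015,0,0],[0,-0.03,0,0],[0,-0.03,0,0],[0,-0.03,0,0],[0,-0.03,0,0],[0,-0.03,0,0]]]'

```text
clock: 12.0
ee_pos: [0.5493, 0.022, 0.0638]
eef_rot: [0.001, 0.796, 0.605, 0.001]
force: [6.9, -1.6, 3.5]
gripper_width: 0.0129
finger_force: 61.1
```

```bash
python3 g.py .5925 .0085 .063; sed -i 's/range(6)/range(7)/; s/np.mean(v,0)/np.median(v,0)/' m.py; python3 m.py 5
```

```text
12.0 [0.5493 0.022  0.0638] y yaw -15.480494087698851 units [-0.018  0.566  0.012] w 0.012852934348168608 [ 6.9 -1.6  3.5] 61.05087339878082
('scene', 'pointer') [ 0.5289 -0.0647  0.0335] along -527.1 [-525.  -492.2 -524.7 -526.9 -527.5 -526.6 -526.8]
('scene', 'mark_blue') [ 0.5216 -0.0805  0.0284] along -524.2 [-524.9 -526.3 -524.1 -526.4 -523.4 -524.3 -522.6]
('scene', 'mark_orange') [ 0.5467 -0.0853  0.0277] along -549.8 [-738.1 -547.5 -547.  -550.9 -549.8 -548.1 -550.3]
('top', 'pointer') [ 0.527  -0.0667  0.0356] along -525.8 [-526.6 -525.7 -524.6 -526.8 -527.  -525.2 -525. ]
('top', 'mark_blue') [ 0.5245 -0.0846  0.0246] along -528.1 [-525.3 -527.  -528.9 -527.7 -528.5 -528.2 -528.1]
('top', 'mark_orange') [ 0.5422 -0.0871  0.0251] along -545.8 [-542.  -522.6 -544.6 -546.2 -545.7 -544.  -546.3]
```

View pics/scene5.png

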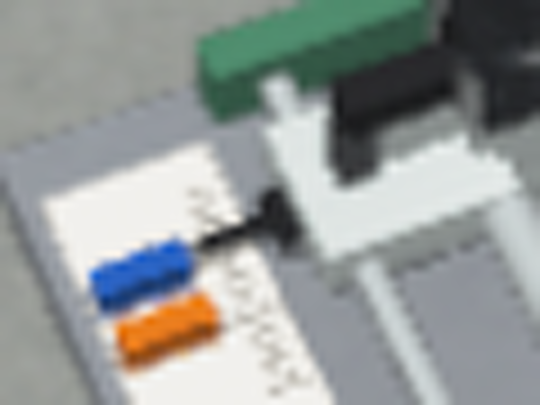

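Network averages put the pointer at -526.4 mm and the blue tab at -526.1 mm. In the picture the pointer line meets the tab's end at its centre (187,250). Handing in.

```bash
python3 -c "
from workcell import bot
print(bot.finish_job())"
```

```text
the job is handed in; nothing more can be done
None
```

The blue cartridge is the seated one, so I pulled the slide out until its pointer lined up with the blue tab (measured to about 1–3 mm) and handed the job in at about 12 s with the gripper still holding it; the judged result was not shown.

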